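# Snap the magnifier head into its stand

### The job

Take the magnifier head out of the wooden tool block and lock it into the tube of its stand: pinch the spring button flush with the stem, slide the stem down so that the button goes in under the tube's rim, then keep sliding it down and turning it until the button pops out through the hole in the side of the tube, and let go. Work by feel and never lean on the stand, with the stem or the fingers, with more than about 30 N; leave the lens template on the stand, the parts tray and the file where they lie.

Things in the scene. Friction and masses are not known exactly. Their poses are not given: they have to be found in the camera images.
- magnifier: magnifier head, about 270 g: upright round steel stem, 22 mm in diameter, 100 mm long, edges bevelled 2 mm, with a lens on a side arm near its top; stands 30 mm deep in tool_block's bore. Origin: centre of the stem's foot, at the start 10 mm above the bench; z up the stem, x towards the spring button, -y towards the lens. Above the button the stem is bare, save for the arm at its -y side.
- button (a joint): spring button of the stem: round brass pin 9 mm in diameter, square to the stem on its +x side, its axis 40 mm above the foot. Value: how far it is pressed in, m: 0 is fully out (6.5 mm proud of the stem), 0.0065 flush with the stem, 0.0075 its end. The spring pushes with 3 N fully out, 5 N flush. In the tube's bore it stays in by 5 mm or more; at the side hole it springs back to 0.
- button_face (a point): centre of the button's outer end face; 17.5 mm from the stem's axis with the button out. The button's flank is square, so it stops dead on the tube's rim unless pressed in. With its lower half under the rim and let go, it stays caught in the bore; there it drags on the tube with some 4 to 8 N, enough to hold the head up.
- stem_top (a point): centre of the flat top of the stem, 100 mm above its foot, 60 mm above the button's axis.
- lens_center (a point): centre of the lens, 80 mm from the stem's axis in the -y direction, 10 mm below the stem's top. The ring is level, 66 mm across and 10 mm thick; a round arm 8 mm thick joins it to the stem at the same height.
- stand: magnifier stand, fixed: dark cast base plate 110 mm (x) by 190 mm (y), 14 mm thick, with an upright light metal tube. Origin: on the bench under the tube's axis, z up; the plate reaches from y = -150 to +40 mm and 55 mm to either side in x. Tube: 29 mm across outside, bore 24 mm, open down to the plate. With the button in the hole the stem's foot is 30 to 34 mm above the bench.
- tube_mouth (a point): centre of the tube's mouth at rim height, 100 mm above the bench; the rim is bevelled 1.5 mm inside. The tube has one round side hole, 12 mm across, centre 28 mm below the rim. The tube sits in a very stiff swivel: its hole faces anywhere within 0.65 rad either side of the stand's +x, which is not measured and must be found by eye or by feel.
- tool_block: wooden tool block, fixed, 80 mm (x) by 130 mm (y) by 40 mm high, reaching from y = -40 mm to +90 mm, x = -40 mm to +40 mm; the bore for the stem is at its origin (on the bench under the bore's axis). Two needle files stand in it at y = 62 and 74 mm, up to 90 mm above the bench.
- template: bystander: flat D-shaped metal lens template, 48 by 40 mm, 6 mm thick, loose on the stand's base plate. Origin: its middle, underside.
- parts_tray: bystander: open red tray, 100 mm (x) by 150 mm (y) by 28 mm high, loose, with small pins and rings. Origin: centre of its underside.
- flat_file: bystander: file with a wooden handle, 255 mm long along its x, 18 mm wide and high, loose on the bench. Origin: where blade and handle meet, at the bench.
Things that resemble listed ones, but are neither listed nor needed, are in the scene too. Of the things like the stand, leave any that is orange; of the rest the larger one is meant.

How it is judged:
On the way:
1. the stem is in the tube with the button held pressed in below the rim (value of joint button above 0.004 m and z of magnifier in the frame of stand below 0.056 m and horizontal distance between magnifier and stand below 0.004 m), for 0.05 s.
At the end, for the whole second after the job is handed in: The stem stands in the tube, upright within 0.08 rad, on its axis within 4 mm, foot 27 to 37 mm above the bench, with the button sprung out through the side hole (pressed in less than 2 mm), and the head at rest (value of joint button below 0.002 m and z of magnifier in the frame of stand between 0.027 and 0.037 m and horizontal distance between magnifier and stand below 0.004 m and angle between magnifier's own z axis and vertical below 0.08 rad and linear speed of magnifier below 0.01 m/s); the robot touches nothing.
It fails at once if the magnifier head is forced against the stand (contact force between magnifier and stand above 35 N).
It fails at once if the fingers lean on the stand too hard (contact force between the fingers and stand above 35 N).
It fails at once if the lens template is shifted (distance of template from where it was at the start of the episode above 0.01 m).
It fails at once if the parts tray is shifted (distance of parts_tray from where it was at the start of the episode above 0.015 m).
It fails at once if the file is shifted (distance of flat_file from where it was at the start of the episode above 0.015 m).
It also fails if it takes over 58 s, if anything falls off the work surface, if the arm or the gripper's body presses on something with over 40 N, if the wrist force passes 120 N, or if a joint passes its speed limit or range.

### The arm

A 7-joint arm with a two-finger parallel gripper is mounted at the origin on the work surface. World frame = base frame: x ahead of the robot, y to its left, z up, the work surface at z = 0. Lengths are in m, angles in rad, forces in N, time in s.
With the tool pointing down it reaches from about 0.4 to 0.925 m from the base axis. Payload 5.6 kg.
Tool frame: the origin (TCP) lies between the finger pads; the fingertips stand 14 mm ahead of it and the grasp point (between the pads) lies 5 mm behind it; y points along the fingers, x is the direction in which the jaws open and shut, and the axes are right-handed (so a half turn about y gives the same grasp; the last joint's range is limited). The gripper opens to 85 mm and grips with 20 to 120 N. Pads are 22 mm wide; open, the fingers measure 114 mm over their backs; the gripper's body (76 mm by 85 mm) begins 54 mm behind the grasp point. The pads swing forward as they close: fully open they stand 13 mm farther back than shut.
Start: joints at [1.14, 0.468, -0.012, 1.603, 0.006, 1.071, -0.056], TCP at [0.246, -0.602, 0.245] pointing down, gripper open.
Joint ranges: [-2.53, 2.53], [-0.31, 2.02], [-1.57, 1.55], [0.28, 2.44], [-1.29, 4.43], [0.15, 1.84], [-2.92, 2.92]. Speed limits (rad/s): [2.57, 2.57, 3.14, 3.14, 3.14, 3.14, 3.14].

### API

Orientations are given as a unit quaternion [w, x, y, z].
In Python, from station import * gives the robot as it stands.
- The arm moves only by the tool step_arm, never from a script. Its argument "motion" is a list of rows, each an object of numbers: "tx", "ty", "tz": the shift along the tool's x, y, z in cm; "spin": the turn about the tool's y in degrees. A call has exactly 10 rows; each row shifts and turns the commanded pose from where the row before left it, along the tool's axes as they then stand; what a row does not reach is not made up. A row lasts 1/10 s, in which the tool goes at most 50 mm and 8.59 degrees, less where a joint would pass 70% of its speed; a pose out of reach is approached as far as the arm can. A call is refused whole if a number of a shift passes 5 or a number of a turn 8.59, either way. A call with a gripper value outside its range is refused whole. "hand" is the gripper command: -1 is fully open, 1 is shut, values between are in proportion, set as the call begins (left out, the last holds). The fingers move at their own pace and stop on an object; the grip force is fixed at half the most. Time passes only in rows, so rows that do not move let the fingers close, or fill a call up. It gives the time, the measured TCP pose, the force and the opening at its end, in the units of the state.
- sense(): the state, without advancing time (a new reading comes with each control period).
- capture(name): name is "scene" or "top" or "wrist"; returns (picture, depth): 400x640x3 uint8, red, green, blue; 400x640 float32, m along the optical axis (not along the pixel's ray), 0 where there is no reading.
- get_calibration(name): a dict with "fx", "fy", "cx", "cy" (pixels), "R" (3x3) and "t" (3): a world point X has camera coordinates R X + t. Camera axes: x right, y down, z forward; pixel columns grow to the right and rows downward; lengths in m; the calibration is good to about 2 mm. A picture is of the moment at which its call begins: read the wrist's pose just before it. get_calibration takes no time and is no camera call; for the wrist camera it gives the pose at the moment of the call.
- close_job(): hands the job in, once; it reports no verdict.
The state is a dict: "clock": time; "joints": joint angles; "dq": joint speeds; "joint_efforts": joint torques, N m; "ee_pos": TCP position; "tool_rot": TCP orientation; "contact_force": force on the tool from outside, world axes, zero at the start; "ft_torque": the same for the moment, N m; "width": finger opening in m.
Only numpy, scipy, OpenCV 4.12 (cv2) and the standard library are available. Lean on these libraries where they do the work, as an engineer would, in place of code of your own. Each camera call takes 0.05 s, during which the arm holds its last target. There are 200 camera calls.

## Working session

There is one attempt and no reset: what is moved stays moved. The work goes in short steps, Python scripts to look and compute and a tool call to move; the robot and the scene stay as the last step left them, time stands still between calls to the robot, and variables do not carry over. Pictures are saved under pics/ and viewed, about 8 in all and at most 12, crops included, and the job is handed in when it is done.

Besides the shell and the picture viewer there is one more tool, called after "Emit:" by a JSON object that holds its "api" and its "payload". step_arm: Moves the arm, as the interface text tells. Its arguments: {"type":"object","properties":{"motion":{"type":"array","items":{"type":"object","properties":{"tx":{"type":"number"},"ty":{"type":"number"},"tz":{"type":"number"},"spin":{"type":"number"}}}},"hand":{"type":"number"}},"required":["motion"]}

```bash
mkdir -p pics; ls; python3 - <<'E'
from station import *
import cv2,numpy as np
s=sense();print({k:np.round(v,4).tolist() for k,v in s.items()})
for n in("scene","top"):
    p,d=capture(n);np.savez("pics/%s0.npz"%n,p=p,d=d);cv2.imwrite("pics/%s0.png"%n,p[:,:,::-1])
    c=get_calibration(n);print(n,{k:np.round(v,3).tolist() for k,v in c.items()})
E
```

```text
pics
{'clock': 0.0, 'joints': [1.14, 0.4684, -0.0116, 1.6036, 0.006, 1.0714, -0.0563], 'dq': [0.0005, -0.0008, 0.0009, -0.0008, -0.0014, 0.0023, -0.0], 'joint_efforts': [0.0006, -53.2384, 0.0214, -25.1302, 0.0114, 0.0077, -0.0], 'ee_pos': [0.2455, -0.6013, 0.2443], 'tool_rot': [0.5873, -0.5866, 0.3949, -0.3937], 'contact_force': [-0.4137, 0.8291, -0.2749], 'ft_torque': [0.0186, 0.0064, 0.0063], 'width': 0.0857}
scene {'fx': 471.514, 'fy': 471.514, 'cx': 315.055, 'cy': 197.362, 'R': [[-0.794, 0.607, -0.014], [0.398, 0.504, -0.767], [-0.459, -0.614, -0.642]], 't': [0.299, -0.234, 1.874]}
top {'fx': 454.182, 'fy': 454.182, 'cx': 319.554, 'cy': 206.552, 'R': [[0.019, -0.999, 0.027], [-0.984, -0.024, -0.175], [0.176, -0.024, -0.984]], 't': [0.157, 0.543, 1.317]}
```

View pics/scene0.png

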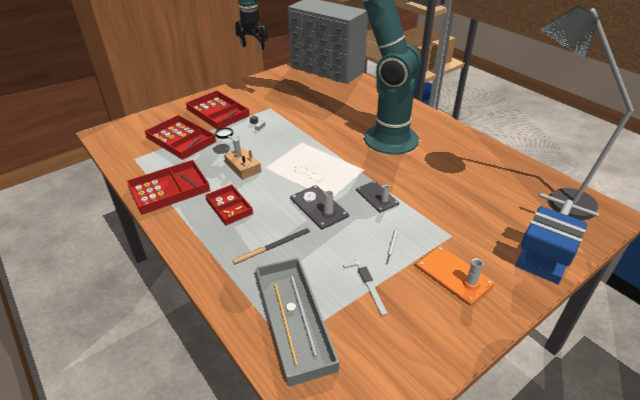

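View pics/top0.png

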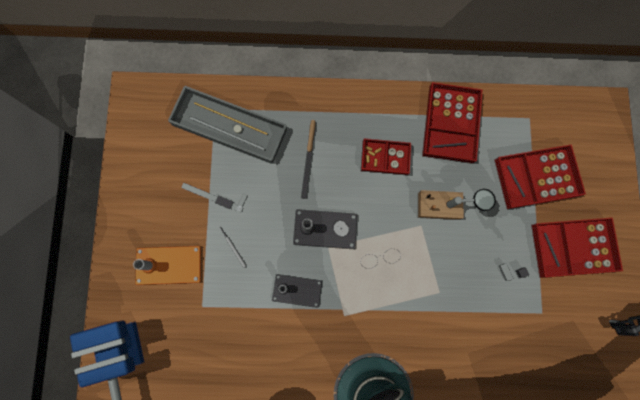

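The scene view shows the magnifier in its block at about (240,150) and the dark stand, with tube and disc-like template, at (320,205). A smaller dark stand is at (378,193) and an orange one at (460,275). In the top view the stand tube is at (308,226), the stem at about (455,200) and the lens at (485,200).

```bash
cat > h.py <<'E'
from station import *
import cv2,numpy as np
def cloud(d,c):
    v,u=np.mgrid[:d.shape[0],:d.shape[1]]
    P=np.stack([(u-c["cx"])/c["fx"]*d,(v-c["cy"])/c["fy"]*d,d],-1)
    return (P-np.array(c["t"]))@np.array(c["R"])
def ray(u,v,c,z):
    R=np.array(c["R"]);C=-R.T@np.array(c["t"])
    w=R.T@np.array([(u-c["cx"])/c["fx"],(v-c["cy"])/c["fy"],1]);return C+w*(z-C[2])/w[2]
def proj(X,c):
    p=np.array(c["R"])@np.array(X)+np.array(c["t"]);return c["fx"]*p[0]/p[2]+c["cx"],c["fy"]*p[1]/p[2]+c["cy"]
def crop(p,u0,u1,v0,v1,k): return cv2.resize(np.ascontiguousarray(p[v0:v1,u0:u1,::-1]),None,fx=k,fy=k,interpolation=cv2.INTER_CUBIC)
E
python3 - <<'E'
from h import *
f={n:np.load("pics/%s0.npz"%n) for n in("top","scene")}
a=crop(f["top"]["p"],285,365,200,255,5);b=crop(f["top"]["p"],415,495,180,235,5)
e=crop(f["scene"]["p"],285,365,175,230,5);g=crop(f["scene"]["p"],205,285,120,175,5)
cv2.imwrite("pics/m.png",np.vstack([np.hstack([a,b]),np.hstack([e,g])]))
for n in f:
    c=get_calibration(n);P=cloud(f[n]["d"],c);ok=(f[n]["d"]>0)&(P[...,0]>.2)&(P[...,0]<.9)&(abs(P[...,1])<.6)
    for lo,hi in((.088,.13),(.035,.047),(.008,.02)):
        m=(ok&(P[...,2]>lo)&(P[...,2]<hi)).astype(np.uint8)
        k,l,st,ce=cv2.connectedComponentsWithStats(m)
        for i in range(1,k):
            if st[i,4]>12:
                q=P[l==i];print(n,lo,st[i].tolist(),"mean",q.mean(0).round(4),"min",q.min(0).round(3),"max",q.max(0).round(3))
E
```

```text
top 0.088 [452, 189, 44, 22, 506] mean [ 0.5617 -0.2958  0.1012] min [ 0.53  -0.341  0.088] max [ 0.593 -0.219  0.113]
top 0.088 [302, 219, 10, 10, 34] mean [0.4801 0.2054 0.0989] min [0.466 0.193 0.088] max [0.493 0.219 0.107]
top 0.035 [182, 91, 105, 70, 494] mean [0.7823 0.4172 0.0402] min [0.681 0.277 0.035] max [0.899 0.598 0.046]
top 0.035 [499, 156, 4, 8, 14] mean [ 0.7045 -0.3905  0.0377] min [ 0.691 -0.397  0.035] max [ 0.715 -0.386  0.041]
top 0.035 [420, 190, 43, 28, 922] mean [ 0.5567 -0.1973  0.0401] min [ 0.517 -0.267  0.035] max [ 0.601 -0.136  0.047]
top 0.008 [195, 94, 17, 9, 28] mean [0.8874 0.5406 0.0122] min [0.875 0.52  0.008] max [0.899 0.572 0.019]
top 0.008 [188, 97, 85, 57, 766] mean [0.8015 0.4534 0.0124] min [0.711 0.322 0.008] max [0.891 0.592 0.02 ]
top 0.008 [213, 101, 15, 11, 36] mean [0.8664 0.4914 0.0124] min [0.846 0.467 0.008] max [0.879 0.514 0.02 ]
top 0.008 [433, 102, 6, 5, 19] mean [ 0.8904 -0.2001  0.0121] min [ 0.884 -0.21   0.008] max [ 0.898 -0.191  0.017]
top 0.008 [444, 102, 7, 6, 28] mean [ 0.8903 -0.2367  0.0131] min [ 0.88  -0.249  0.00
[... 10747 characters left out ...]
.722 0.345 0.008] max [0.829 0.585 0.02 ]
scene 0.008 [299, 278, 8, 9, 17] mean [0.7128 0.3853 0.012 ] min [0.705 0.374 0.008] max [0.724 0.404 0.019]
scene 0.008 [274, 284, 24, 82, 228] mean [0.8266 0.4658 0.0121] min [0.774 0.343 0.008] max [0.873 0.577 0.017]
scene 0.008 [311, 299, 4, 12, 14] mean [0.7374 0.4604 0.0123] min [0.73  0.445 0.008] max [0.746 0.474 0.018]
scene 0.008 [287, 301, 11, 12, 74] mean [0.7879 0.4355 0.0153] min [0.769 0.416 0.008] max [0.801 0.45  0.02 ]
scene 0.008 [318, 318, 5, 12, 14] mean [0.7589 0.5218 0.0139] min [0.751 0.502 0.009] max [0.765 0.536 0.02 ]
scene 0.008 [322, 331, 7, 15, 17] mean [0.7736 0.5611 0.0138] min [0.766 0.539 0.008] max [0.78 0.58 0.02]
```

View pics/m.png

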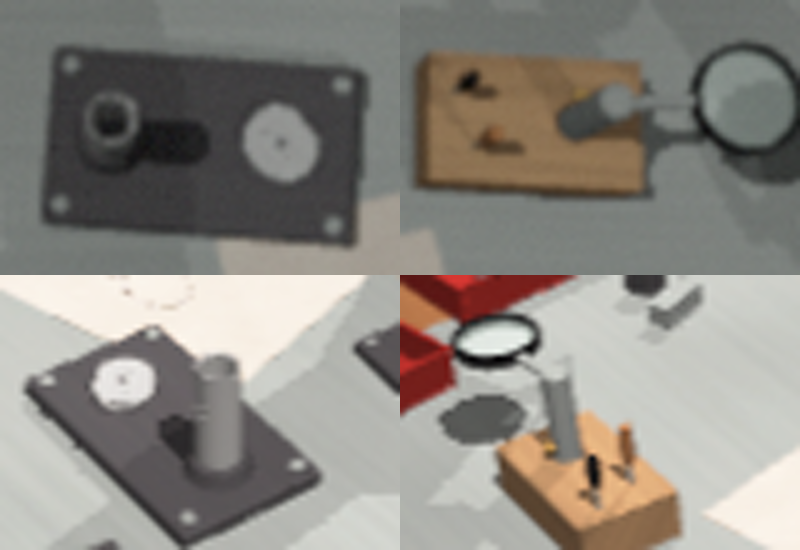

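The crops show the tube mouth at crop (112,120), with a faint hole-like mark on its left edge at (200,408). The stem top is at (617,100), the yellow button on the stem's +x side, and the lens at (747,98). Next I'll compute positions and look at the wrist camera pose.

```bash
python3 - <<'E'
from h import *
from scipy.spatial.transform import Rotation as Ro
s=sense();print(Ro.from_quat(np.roll(s["tool_rot"],-1)).as_matrix().round(3))
c=get_calibration("top")
px=lambda u,v,u0,v0:(u0+u/5-.4,v0+v/5-.4)
for n,a,z in(("stem",px(217,100,415,180),.11),("lens",px(347,98,415,180),.105),("mouth",px(112,118,285,200),.1),("templ",px(282,143,285,200),.02)):print(n,ray(*a,c,z).round(4))
w=get_calibration("wrist");R=np.array(w["R"]);print("wrist C",-R.T@w["t"],"axes",R.round(3).tolist(),w["fx"],w["cx"],w["cy"])
E
```

```text
[[ 0.378 -0.001  0.926]
 [-0.926  0.001  0.378]
 [-0.002 -1.    -0.   ]]
stem [ 0.5581 -0.2297  0.11  ]
lens [ 0.5621 -0.3076  0.105 ]
mouth [0.4807 0.2046 0.1   ]
templ [0.479  0.1013 0.02  ]
wrist C [ 0.32327875 -0.56961765  0.37394591] axes [[0.378, -0.926, -0.002], [-0.877, -0.358, 0.322], [-0.298, -0.12, -0.947]] 326.7740078861125 325.5441076787238 196.794111799075
```

Before grasping I'll go to the stand and look at its tube with the wrist camera.

Emit:
{"api": "step_arm", "payload": {"motion": [{"tx": -3.5, "tz": 3.24}, {"tx": -3.5, "tz": 3.24}, {"tx": -3.5, "tz": 3.24}, {"tx": -3.5, "tz": 3.24}, {"tx": -3.5, "tz": 3.24}, {"tx": -3.5, "tz": 3.24}, {"tx": -3.5, "tz": 3.24}, {"tx": -3.5, "tz": 3.24}, {"tx": -3.5, "tz": 3.24}, {"tx": -3.5, "tz": 3.24}]}}

```text
$.motion[0]: bad value
```

Emit:
{"api": "step_arm", "payload": {"motion": [{"tx": -3.5, "tz": 3.24, "ty": 1.4}, {"tx": -3.5, "tz": 3.24, "ty": 1.4}, {"tx": -3.5, "tz": 3.24, "ty": 1.4}, {"tx": -3.5, "tz": 3.24, "ty": 1.4}, {"tx": -3.5, "tz": 3.24, "ty": 1.4}, {"tx": -3.5, "tz": 3.24, "ty": 1.4}, {"tx": -3.5, "tz": 3.24, "ty": 1.4}, {"tx": -3.5, "tz": 3.24, "ty": 1.4}, {"spin": 8.5}, {"spin": 8.5}]}}

```text
$.motion[0]: bad value
```

```bash
python3 - <<'E'
from h import *
s=sense();print({k:np.round(s[k],4).tolist() for k in("clock","ee_pos","tool_rot","contact_force","joints")})
w=get_calibration("wrist");p,d=capture("wrist");np.savez("pics/w1.npz",p=p,d=d,**w)
cv2.imwrite("pics/w1.png",p[:,:,::-1]);print(proj([.481,.205,.1],w),proj([.495,.205,.072],w))
E
```

```text
{'clock': 0.1, 'ee_pos': [0.2455, -0.6013, 0.2444], 'tool_rot': [0.5872, -0.5867, 0.3948, -0.3938], 'contact_force': [0.1363, 0.2271, -0.3855], 'joints': [1.14, 0.4683, -0.0116, 1.6035, 0.006, 1.0714, -0.0563]}
(np.float64(-1475.7869190045456), np.float64(-1183.338735095971)) (np.float64(-1179.3504078646874), np.float64(-1014.7577859149425))
```

View pics/w1.png

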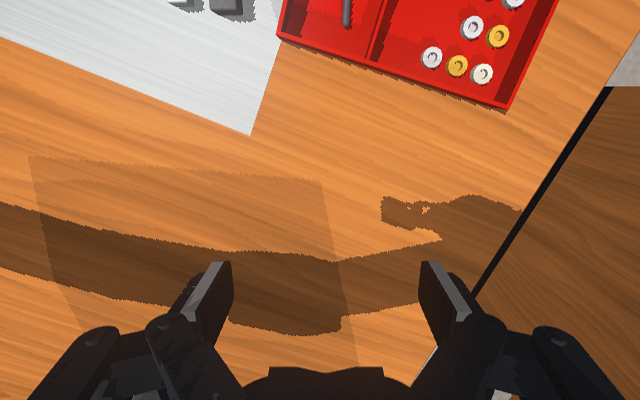

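The wrist view shows only the open fingers and a red tray. The move was refused because each row needs all four numbers, so I'm sending it again complete.

Emit:
{"api": "step_arm", "payload": {"motion": [{"tx": -3.55, "ty": 0, "tz": 3.13, "spin": 0}, {"tx": -3.55, "ty": 0, "tz": 3.13, "spin": 0}, {"tx": -3.55, "ty": 0, "tz": 3.13, "spin": 0}, {"tx": -3.55, "ty": 0, "tz": 3.13, "spin": 0}, {"tx": -3.55, "ty": 0, "tz": 3.13, "spin": 0}, {"tx": -3.55, "ty": 0, "tz": 3.13, "spin": 0}, {"tx": -3.55, "ty": 0, "tz": 3.13, "spin": 0}, {"tx": -3.55, "ty": 0, "tz": 3.13, "spin": 0}, {"tx": -3.55, "ty": 0, "tz": 3.13, "spin": 0}, {"tx": -3.55, "ty": 0, "tz": 3.13, "spin": 0}], "hand": -1}}

```text
clock: 1.15
ee_pos: [0.4015, -0.153, 0.2454]
tool_rot: [-0.587, 0.587, -0.394, 0.395]
contact_force: [0.7, -0.6, 0.6]
width: 0.0856
```

Emit:
{"api": "step_arm", "payload": {"motion": [{"tx": -3.55, "ty": 1.4, "tz": 3.13, "spin": 0}, {"tx": -3.55, "ty": 1.4, "tz": 3.13, "spin": 0}, {"tx": -3.55, "ty": 1.4, "tz": 3.13, "spin": 0}, {"tx": -3.55, "ty": 1.4, "tz": 3.13, "spin": 0}, {"tx": -3.55, "ty": 1.4, "tz": 3.13, "spin": 0}, {"tx": -3.55, "ty": 1.4, "tz": 3.13, "spin": 0}, {"tx": -3.55, "ty": 1.4, "tz": 3.13, "spin": 0}, {"tx": -3.55, "ty": 1.4, "tz": 3.13, "spin": 0}, {"tx": 0, "ty": 0, "tz": 0, "spin": 8.5}, {"tx": 0, "ty": 0, "tz": 0, "spin": 8.5}]}}

```text
clock: 2.15
ee_pos: [0.525, 0.2047, 0.1318]
tool_rot: [-0.521, 0.522, -0.478, 0.477]
contact_force: [-0.4, -0.1, 0.8]
width: 0.0853
```

```bash
python3 - <<'E'
from h import *
s=sense();print({k:np.round(s[k],4).tolist() for k in("clock","ee_pos","tool_rot","contact_force","joints")})
w=get_calibration("wrist");p,d=capture("wrist");np.savez("pics/w2.npz",p=p,d=d,**w)
u,v=proj([.485,.205,.085],w);print(u,v);u=int(u);v=int(v)
v0=max(0,min(v-75,250));cv2.imwrite("pics/w2.png",crop(p,u-100,u+100,v0,v0+150,4));print(u-100,v0)
E
```

```text
{'clock': 2.15, 'ee_pos': [0.525, 0.2047, 0.1318], 'tool_rot': [-0.521, 0.5221, -0.4782, 0.4767], 'contact_force': [-0.4291, -0.1426, 0.7793], 'joints': [-0.146, 0.5025, -0.362, 1.8856, 0.2387, 0.7979, -2.1177]}
320.36705198398755 291.9142749999555
220 216
```

View pics/w2.png

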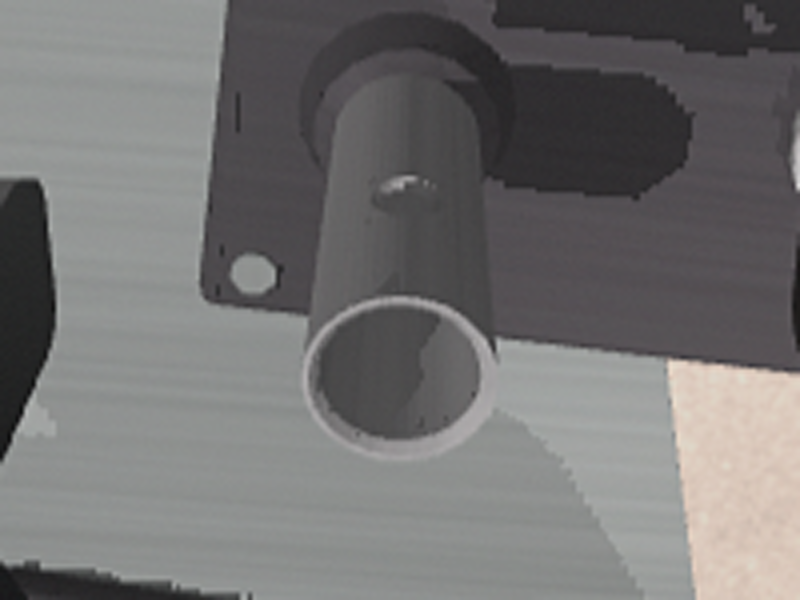

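The tube mouth shows clearly, its ellipse centred at crop (400,378) and spanning 303–497. The side hole is at crop (405,193), on the camera's side, and the template is off to the right.

```bash
python3 - <<'E'
from h import *
from scipy.optimize import least_squares
f=np.load("pics/w2.npz");w={k:f[k] for k in("fx","fy","cx","cy","R","t")}
px=lambda u,v:(220+u/4-.375,216+v/4-.375)
m=ray(*px(400,378),w,.1);print("mouth",m)
# camera is off; intersect hole ray with cylinder
R=w["R"];C=-R.T@w["t"];print("C",C)
for e in((405,193),(370,193),(440,193)):
    q=px(*e);d=R.T@np.array([(q[0]-w["cx"])/w["fx"],(q[1]-w["cy"])/w["fy"],1])
    a=d[:2]@d[:2];o=(C-m)[:2];b=o@d[:2];t=(-b-np.sqrt(max(0,b*b-a*(o@o-.0145**2))))/a
    X=C+t*d;print("hole",X,np.degrees(np.arctan2(*(X-m)[1::-1])))
# plate edge yaw: line in crop (205,300)->(797,372) back edge on z=.014
A=ray(*px(210,302),w,.014);B=ray(*px(797,372),w,.014);print("edge yaw",np.degrees(np.arctan2(*(B-A)[1::-1]))+90)
E
```

```text
mouth [0.48289702 0.20503114 0.1       ]
C [0.60879893 0.21246213 0.2611568 ]
hole [0.49737134 0.20589364 0.07180308] 3.410124752875864
hole [0.49580914 0.21162864 0.07001712] 27.06494709517295
hole [0.49649532 0.19999764 0.06944309] -20.312339485878034
edge yaw -2.977120882037667
```

Emit:
{"api": "step_arm", "payload": {"motion": [{"tx": 4.36, "ty": -2, "tz": 0, "spin": 0}, {"tx": 4.36, "ty": -2, "tz": 0, "spin": 0}, {"tx": 4.36, "ty": -2, "tz": 0, "spin": 0}, {"tx": 4.36, "ty": -1.5, "tz": 0, "spin": 0}, {"tx": 4.36, "ty": 0, "tz": 0, "spin": 0}, {"tx": 4.36, "ty": 0, "tz": 0, "spin": 0}, {"tx": 4.36, "ty": 0, "tz": 0, "spin": 0}, {"tx": 4.36, "ty": 0, "tz": 0, "spin": 0}, {"tx": 4.36, "ty": 0, "tz": 0, "spin": 0}, {"tx": 4.36, "ty": 0, "tz": 0, "spin": 0}]}}

```text
clock: 3.2
ee_pos: [0.5649, -0.2335, 0.2084]
tool_rot: [-0.523, 0.523, -0.476, 0.476]
contact_force: [-0.2, 0.1, -1.0]
width: 0.0859
```

Emit:
{"api": "step_arm", "payload": {"motion": [{"tx": 0, "ty": 0, "tz": 0, "spin": -8.55}, {"tx": 0, "ty": 0, "tz": 0, "spin": -8.55}, {"tx": 0, "ty": 0, "tz": 0, "spin": -8.55}, {"tx": 0, "ty": 0, "tz": 0, "spin": -8.55}, {"tx": 0, "ty": 0, "tz": 0, "spin": -8.55}, {"tx": 0, "ty": 0, "tz": 0, "spin": -8.55}, {"tx": 0, "ty": 0, "tz": 0, "spin": -8.55}, {"tx": 0, "ty": 0, "tz": 0, "spin": -8.55}, {"tx": 0, "ty": 0, "tz": 0, "spin": -8.55}, {"tx": 0, "ty": 0, "tz": 0, "spin": -8.55}]}}

```text
clock: 4.2
ee_pos: [0.565, -0.2318, 0.2082]
tool_rot: [-0.707, 0.707, 0.007, -0.007]
contact_force: [-0.5, 0.3, 0.6]
width: 0.0855
```

```bash
python3 - <<'E'
from h import *
from scipy.spatial.transform import Rotation as Ro
s=sense();print({k:np.round(s[k],4).tolist() for k in("clock","ee_pos","contact_force","joints")},Ro.from_quat(np.roll(s["tool_rot"],-1)).as_matrix().round(4))
w=get_calibration("wrist");p,d=capture("wrist");np.savez("pics/w3.npz",p=p,d=d,**w)
u,v=proj([.56,-.232,.11],w);print(u,v,proj([.575,-.232,.05],w),proj([.562,-.308,.105],w))
v0=int(max(0,min(v-90,200)));u0=int(u)-130;cv2.imwrite("pics/w3.png",crop(p,u0,u0+260,v0,v0+195,3));print(u0,v0)
E
```

```text
{'clock': 4.2, 'ee_pos': [0.565, -0.2318, 0.2082], 'contact_force': [-0.5071, 0.3272, 0.5908], 'joints': [0.7691, 0.5196, -0.5869, 1.7072, 0.33, 1.0152, 0.0875]} [[ 9.998e-01 -3.000e-04 -2.080e-02]
 [ 2.080e-02 -3.000e-04  9.998e-01]
 [-3.000e-04 -1.000e+00 -3.000e-04]]
317.7201126695203 204.57283335588696 (np.float64(335.5300839369175), np.float64(182.27969300692376)) (np.float64(319.1235025700614), np.float64(288.3047404187258))
187 114
```

View pics/w3.png

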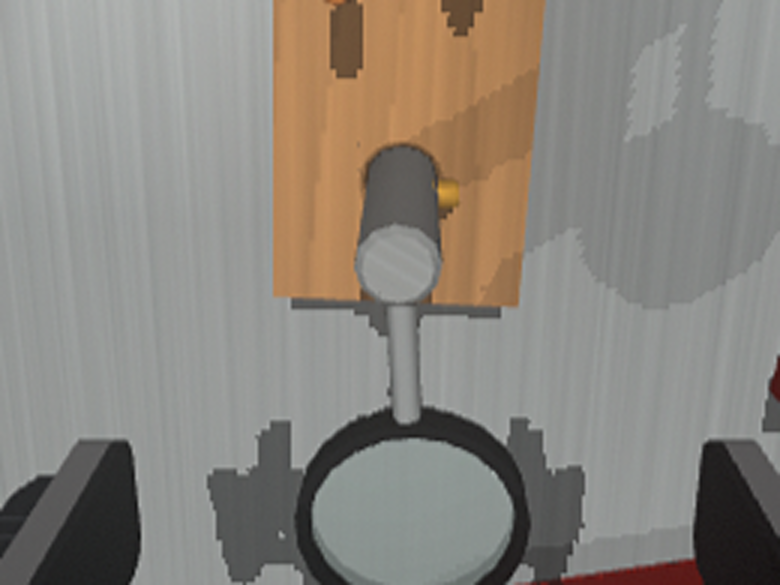

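The stem top is a disc centred at crop (398,263). The brass button is at (447,194), on the +x (right) side, the arm runs to (406,415), and the lens is centred at x≈413.

```bash
python3 - <<'E'
from h import *
f=np.load("pics/w3.npz");w={k:f[k] for k in("fx","fy","cx","cy","R","t")}
px=lambda u,v:(187+u/3-.33,114+v/3-.33)
s=ray(*px(398.5,263),w,.11);print("stem",s)
for e,z in(((406.5,412),.104),((413,506),.105)):
    a=ray(*px(*e),w,z);print(a,"yaw",np.degrees(np.arctan2((a-s)[0],-(a-s)[1])))
b=ray(*px(450,194),w,.05);print("button",b)
P=cloud(f["d"],w);g=f["d"]>0
m=g&(P[...,2]>.107)&(P[...,2]<.113)&(np.hypot(P[...,0]-s[0],P[...,1]-s[1])<.02);print("cloud top",m.sum(),P[m].mean(0))
m=g&(P[...,2]>.092)&(P[...,2]<.112)&(abs(P[...,1]+.31)<.045)&(abs(P[...,0]-.562)<.045);q=P[m];print("lens",m.sum(),q.min(0),q.max(0))
E
```

```text
stem [ 0.56128725 -0.22942396  0.11      ]
[ 0.56394992 -0.27374623  0.104     ] yaw 3.437928855959531
[ 0.56622652 -0.30215694  0.105     ] yaw 3.884971663274081
button [ 0.57592791 -0.22823534  0.05      ]
cloud top 633 [ 0.56105556 -0.22926608  0.11059227]
lens 4511 [ 0.53333094 -0.34264514  0.09330377] [ 0.59890065 -0.26501803  0.10588543]
```

Emit:
{"api": "step_arm", "payload": {"motion": [{"tx": 0, "ty": 0, "tz": 0, "spin": -2.5}, {"tx": -0.36, "ty": 2, "tz": 0.27, "spin": 0}, {"tx": 0, "ty": 2.5, "tz": 0, "spin": 0}, {"tx": 0, "ty": 2.5, "tz": 0, "spin": 0}, {"tx": 0, "ty": 2.5, "tz": 0, "spin": 0}, {"tx": 0, "ty": 2, "tz": 0, "spin": 0}, {"tx": 0, "ty": 1.5, "tz": 0, "spin": 0}, {"tx": 0, "ty": 0.8, "tz": 0, "spin": 0}, {"tx": 0, "ty": 0.5, "tz": 0, "spin": 0}, {"tx": 0, "ty": 0, "tz": 0, "spin": 0}]}}

```text
clock: 5.25
ee_pos: [0.5617, -0.2289, 0.0652]
tool_rot: [-0.707, 0.707, 0.02, -0.02]
contact_force: [0.4, 0.4, -0.3]
width: 0.0856
```

Emit:
{"api": "step_arm", "payload": {"motion": [{"tx": 0, "ty": 0, "tz": 0, "spin": 0}, {"tx": 0, "ty": 0, "tz": 0, "spin": 0}, {"tx": 0, "ty": 0, "tz": 0, "spin": 0}, {"tx": 0, "ty": 0, "tz": 0, "spin": 0}, {"tx": 0, "ty": 0, "tz": 0, "spin": 0}, {"tx": 0, "ty": 0, "tz": 0, "spin": 0}, {"tx": 0, "ty": 0, "tz": 0, "spin": 0}, {"tx": 0, "ty": 0, "tz": 0, "spin": 0}, {"tx": 0, "ty": 0, "tz": 0, "spin": 0}, {"tx": 0, "ty": 0, "tz": 0, "spin": 0}], "hand": 1}}

```text
clock: 6.25
ee_pos: [0.5614, -0.229, 0.066]
tool_rot: [-0.707, 0.707, 0.02, -0.02]
contact_force: [-2.0, 1.2, 5.4]
width: 0.0209
```

```bash
python3 - <<'E'
from h import *
s=sense();print({k:np.round(s[k],4).tolist() for k in("clock","ee_pos","tool_rot","contact_force","ft_torque","width")})
w=get_calibration("wrist");p,d=capture("wrist");np.savez("pics/w4.npz",p=p,d=d,**w)
cv2.imwrite("pics/w4.png",crop(p,200,460,190,385,3))
E
```

```text
{'clock': 6.25, 'ee_pos': [0.5614, -0.229, 0.066], 'tool_rot': [-0.7066, 0.707, 0.0195, -0.0201], 'contact_force': [-2.0441, 1.2384, 5.4058], 'ft_torque': [0.0273, 0.612, -0.0173], 'width': 0.0209}
```

View pics/w4.png

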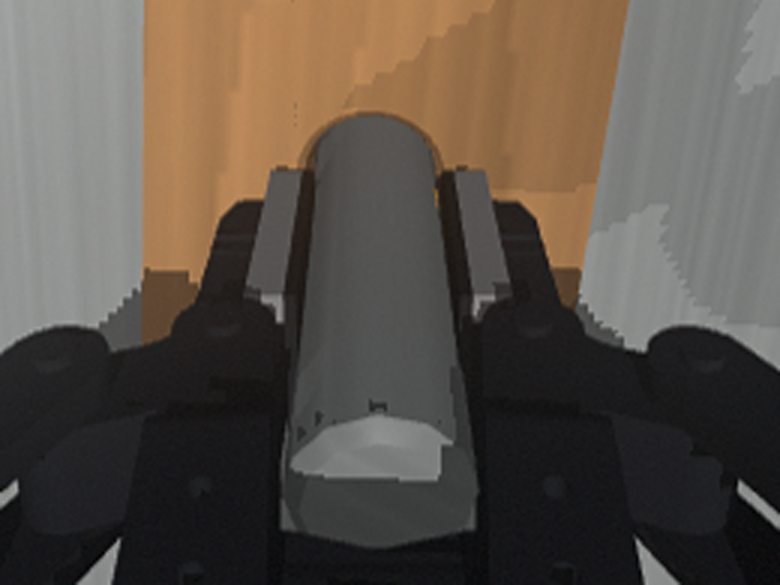

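```bash
python3 - <<'E'
from h import *
f=np.load("pics/w4.npz");w={k:f[k] for k in("fx","fy","cx","cy","R","t")}
for z in(.04,.046,.05,.052,.054,.058,.066):
  o=[]
  for x,y in((.0115,.011),(.022,.011),(.0115,.0045),(.0115,0),(-.022,.011)):
    a=np.array(proj([.5614+x-y*.065,-.229+y+x*.065,z],w));o.append(((a-[200,190])*3).round().astype(int).tolist())
  print(z,o)
P=cloud(f["d"],w)
for (u,v) in((285,175),(285,185),(475,175),(475,185),(280,235),(490,235),(437,195)): print(u,v,P[190+v//3,200+u//3].round(4))
E
```

```text
0.04 [[438, 126], [499, 126], [438, 160], [438, 183], [245, 128]]
0.046 [[440, 141], [503, 141], [440, 176], [440, 200], [241, 143]]
0.05 [[442, 152], [506, 152], [441, 187], [441, 211], [238, 154]]
0.052 [[443, 158], [507, 157], [442, 193], [442, 218], [236, 159]]
0.054 [[443, 163], [509, 163], [443, 199], [443, 224], [234, 165]]
0.058 [[445, 175], [512, 175], [444, 212], [444, 237], [231, 177]]
0.066 [[449, 201], [519, 200], [448, 239], [448, 265], [223, 202]]
285 175 [ 0.5472 -0.218   0.0589]
285 185 [ 0.5474 -0.2185  0.0607]
475 175 [ 0.5767 -0.2168  0.058 ]
475 185 [ 0.5763 -0.2165  0.0615]
280 235 [ 0.5479 -0.2182  0.076 ]
490 235 [ 0.5771 -0.2166  0.076 ]
437 195 [ 0.5715 -0.2243  0.0517]
```

```bash
python3 - <<'E'
from h import *
for n in("w4","w3"):
    f=np.load("pics/%s.npz"%n);w={k:f[k] for k in("fx","fy","cx","cy","R","t")};P=cloud(f["d"],w)
    if n=="w4":
        print("block",P[195:215,290:340].reshape(-1,3).mean(0).round(4))
        for u in(285,480):
            for r in range(240,254,1): print(u,r,P[r,200+u//3].round(4),f["p"][r,200+u//3])
    else:
        for u in(36+187,187+235,187+243):
            for r in range(256,270,2): print(u,r,P[r,u].round(4))
E
```

```text
block [ 0.5551 -0.2025  0.041 ]
285 240 [ 0.5458 -0.2228  0.0409] [172 126  83]
285 241 [ 0.5457 -0.2241  0.0395] [173 126  83]
285 242 [ 0.5458 -0.2239  0.0412] [173 128  85]
285 243 [ 0.5457 -0.2254  0.0393] [172 126  83]
285 244 [ 0.5458 -0.2251  0.041 ] [176 129  84]
285 245 [ 0.5458 -0.2258  0.0408] [123  90  59]
285 246 [ 0.5469 -0.2191  0.0548] [81 63 47]
285 247 [ 0.5471 -0.2183  0.0573] [85 78 75]
285 248 [ 0.5472 -0.218   0.0589] [89 85 82]
285 249 [ 0.5473 -0.2183  0.0593] [89 85 82]
285 250 [ 0.5474 -0.2182  0.0605] [89 85 83]
285 251 [ 0.5474 -0.2185  0.0607] [90 85 82]
285 252 [ 0.5475 -0.2182  0.0622] [89 85 82]
285 253 [ 0.5476 -0.2184  0.0629] [88 84 81]
480 240 [ 0.5797 -0.2209  0.0411] [146 106  70]
480 241 [ 0.5798 -0.2217  0.0406] [145 105  69]
480 242 [ 0.5798 -0.2219  0.0413] [145 105  68]
480 243 [ 0.5799 -0.2227  0.041 ] [144 106  70]
480 244 [ 0.5798 -0.223   0.0415] [144 105  69]
480 245 [ 0.5799 -0.2236  0.0414] [145 106  68]
480 246 [ 0.578  -0.2172  0.0552] [115  88  63]
480 247 [ 0.5777 -0.2167  0.057 ] [88 81 76]
480 248 [ 0.5775 -0.2162  0.059 ] [85 8
[... 262 characters left out ...]
 1.000e-04]
223 258 [ 0.449  -0.3402  0.0015]
223 260 [ 0.4483 -0.3437 -0.    ]
223 262 [ 0.5213 -0.2211  0.2134]
223 264 [ 0.5216 -0.2214  0.2146]
223 266 [ 0.5219 -0.2218  0.2156]
223 268 [ 0.5228 -0.221   0.2185]
422 256 [ 0.68   -0.3335  0.0007]
422 258 [ 0.6803 -0.336   0.0007]
422 260 [ 0.6808 -0.3391  0.    ]
422 262 [ 0.6082 -0.2213  0.2101]
422 264 [ 0.6085 -0.2226  0.2096]
422 266 [ 0.6082 -0.2229  0.2108]
422 268 [ 0.6081 -0.2235  0.2116]
430 256 [ 6.894e-01 -3.334e-01  4.000e-04]
430 258 [ 0.6894 -0.3355  0.0013]
430 260 [ 0.6895 -0.3378  0.002 ]
430 262 [ 0.6106 -0.2194  0.2134]
430 264 [ 0.6102 -0.2196  0.2146]
430 266 [ 0.6097 -0.2196  0.2164]
430 268 [ 0.6086 -0.2186  0.2197]
```

The depth readings put the pad tips near 56 mm, higher than nominal, so the pads probably sit above the button. I'll reopen a little, go 3.5 mm lower and pinch again.

Emit:
{"api": "step_arm", "payload": {"motion": [{"tx": 0, "ty": 0, "tz": 0, "spin": 0}, {"tx": 0, "ty": 0, "tz": 0, "spin": 0}, {"tx": 0, "ty": 0, "tz": 0, "spin": 0}, {"tx": 0, "ty": 0, "tz": 0, "spin": 0}, {"tx": 0, "ty": 0.1, "tz": 0, "spin": 0}, {"tx": 0, "ty": 0.1, "tz": 0, "spin": 0}, {"tx": 0, "ty": 0.1, "tz": 0, "spin": 0}, {"tx": 0, "ty": 0, "tz": 0, "spin": 0}, {"tx": 0, "ty": 0, "tz": 0, "spin": 0}, {"tx": 0, "ty": 0, "tz": 0, "spin": 0}], "hand": -0.1}}

```text
clock: 7.3
ee_pos: [0.5617, -0.2288, 0.0623]
tool_rot: [-0.707, 0.707, 0.02, -0.02]
contact_force: [-0.7, 0.4, -0.1]
width: 0.0471
```

Emit:
{"api": "step_arm", "payload": {"motion": [{"tx": 0, "ty": 0, "tz": 0, "spin": 0}, {"tx": 0, "ty": 0, "tz": 0, "spin": 0}, {"tx": 0, "ty": 0, "tz": 0, "spin": 0}, {"tx": 0, "ty": 0, "tz": 0, "spin": 0}, {"tx": 0, "ty": 0, "tz": 0, "spin": 0}, {"tx": 0, "ty": 0, "tz": 0, "spin": 0}, {"tx": 0, "ty": 0, "tz": 0, "spin": 0}, {"tx": 0, "ty": 0, "tz": 0, "spin": 0}, {"tx": 0, "ty": 0, "tz": 0, "spin": 0}, {"tx": 0, "ty": 0, "tz": 0, "spin": 0}], "hand": 1}}

```text
clock: 8.3
ee_pos: [0.5612, -0.2289, 0.0627]
tool_rot: [-0.707, 0.707, 0.019, -0.02]
contact_force: [-3.3, 1.0, 4.5]
width: 0.0211
```

```bash
python3 - <<'E'
from h import *
s=sense();print({k:np.round(s[k],4).tolist() for k in("clock","ee_pos","tool_rot","contact_force","ft_torque","width")})
w=get_calibration("wrist");p,d=capture("wrist");np.savez("pics/w5.npz",p=p,d=d,**w)
P=cloud(d,w)
for r in range(238,254): print(r,[ (P[r,c]*1000).round(1).tolist() for c in(293,297,345,350,360)],p[r,345])
E
```

```text
{'clock': 8.3, 'ee_pos': [0.5612, -0.2289, 0.0627], 'tool_rot': [-0.7067, 0.7069, 0.0195, -0.0202], 'contact_force': [-3.3277, 1.0007, 4.4718], 'ft_torque': [0.1276, 0.6011, -0.0313], 'width': 0.0211}
238 [[544.9, -219.8, 41.4], [547.0, -219.5, 41.8], [571.4, -218.8, 40.6], [574.0, -218.7, 40.3], [579.2, -218.6, 40.0]] [159 116  75]
239 [[544.8, -221.4, 39.4], [547.0, -220.3, 41.4], [571.4, -219.0, 41.2], [574.0, -219.1, 40.8], [579.2, -219.0, 40.4]] [159 116  75]
240 [[544.9, -220.9, 41.5], [547.0, -220.6, 41.9], [571.5, -219.7, 40.9], [574.1, -219.7, 40.6], [579.2, -219.2, 41.0]] [147 108  69]
241 [[544.9, -221.9, 40.5], [547.0, -221.5, 41.2], [571.5, -220.3, 40.9], [574.0, -219.9, 41.4], [579.3, -220.1, 40.4]] [125  92  60]
242 [[545.0, -222.2, 41.2], [546.9, -222.4, 40.5], [571.5, -220.5, 41.6], [574.2, -220.7, 40.8], [579.3, -220.5, 40.8]] [107  78  52]
243 [[544.9, -223.1, 40.5], [547.0, -222.6, 41.2], [571.8, -222.1, 39.5], [574.2, -221.4, 40.6], [579.4, -221.1, 40.6]] [106  78  51]
244 [[545.0, -223.3, 41.2], [547.0, -223.4, 40.8], [571.7, -222.4, 40.2], [574.2, -221.8, 41.1]
[... 523 characters left out ...]
6.2, 56.2], [577.4, -216.2, 55.6]] [65 55 44]
249 [[546.3, -218.0, 56.5], [548.1, -218.1, 56.1], [572.1, -226.3, 38.2], [572.8, -217.1, 55.4], [577.3, -216.2, 56.6]] [64 52 43]
250 [[546.4, -217.9, 57.6], [548.2, -218.0, 57.3], [572.0, -225.6, 40.6], [572.7, -216.6, 57.4], [577.4, -217.0, 56.2]] [63 56 49]
251 [[546.4, -218.2, 58.0], [548.2, -218.4, 57.4], [571.9, -225.5, 41.9], [572.5, -216.4, 58.7], [577.2, -216.5, 58.0]] [63 59 55]
252 [[546.5, -218.4, 58.7], [548.4, -218.0, 59.2], [571.8, -225.6, 42.7], [572.5, -216.7, 59.1], [577.2, -216.8, 58.5]] [57 53 50]
253 [[546.6, -218.4, 59.6], [548.5, -217.9, 60.2], [571.7, -225.2, 44.5], [572.5, -216.6, 60.2], [577.0, -216.5, 60.0]] [54 50 47]
```

The tips are now about 1 mm above the button's axis. Next I'll lift out and carry it to the tube.

Emit:
{"api": "step_arm", "payload": {"motion": [{"tx": 0, "ty": -0.5, "tz": 0, "spin": 0}, {"tx": 0, "ty": -1, "tz": 0, "spin": 0}, {"tx": 0, "ty": -1, "tz": 0, "spin": 0}, {"tx": 0, "ty": -1, "tz": 0, "spin": 0}, {"tx": 0, "ty": -1.5, "tz": 0, "spin": 0}, {"tx": 0, "ty": -1.5, "tz": 0, "spin": 0}, {"tx": 0, "ty": -1.5, "tz": 0, "spin": 0}, {"tx": 0, "ty": -1.5, "tz": 0, "spin": 0}, {"tx": 0, "ty": -1.3, "tz": 0, "spin": 0}, {"tx": 0, "ty": -0.5, "tz": 0, "spin": 0}]}}

```text
clock: 9.35
ee_pos: [0.5624, -0.229, 0.1773]
tool_rot: [-0.706, 0.707, 0.021, -0.019]
contact_force: [0.7, -0.1, -1.9]
width: 0.0209
```

Emit:
{"api": "step_arm", "payload": {"motion": [{"tx": -0.3, "ty": 0, "tz": 2.4, "spin": 0}, {"tx": -0.6, "ty": 0, "tz": 4.7, "spin": 0}, {"tx": -0.6, "ty": 0, "tz": 4.8, "spin": 0}, {"tx": -0.6, "ty": 0, "tz": 4.8, "spin": 0}, {"tx": -0.6, "ty": 0, "tz": 4.8, "spin": 0}, {"tx": -0.6, "ty": 0, "tz": 4.8, "spin": 0}, {"tx": -0.6, "ty": 0, "tz": 4.8, "spin": 0}, {"tx": -0.6, "ty": 0, "tz": 4.8, "spin": 0}, {"tx": -0.6, "ty": 0, "tz": 4.8, "spin": 0}, {"tx": -0.3, "ty": 0, "tz": 3.07, "spin": 0}]}}

```text
clock: 10.35
ee_pos: [0.4816, 0.2091, 0.1756]
tool_rot: [0.707, -0.706, -0.021, 0.021]
contact_force: [-0.3, 0.4, -3.5]
width: 0.0208
```

```bash
python3 - <<'E'
from h import *
s=sense();print({k:np.round(s[k],4).tolist() for k in("clock","ee_pos","tool_rot","contact_force","ft_torque","width","joints")})
w=get_calibration("wrist");p,d=capture("wrist");q,_=capture("scene");np.savez("pics/w6.npz",p=p,d=d,**w)
b=crop(q,285,365,150,230,5);cv2.imwrite("pics/w6.png",np.hstack([crop(p,220,420,200,400,2),b]))
E
```

```text
{'clock': 10.35, 'ee_pos': [0.4816, 0.2091, 0.1756], 'tool_rot': [0.7073, -0.7062, -0.0213, 0.0213], 'contact_force': [-0.3113, 0.4367, -3.5002], 'ft_torque': [0.081, -0.0365, -0.0326], 'width': 0.0208, 'joints': [0.089, 0.4499, -0.6958, 1.9347, 0.3667, 0.885, -0.7339]}
```

View pics/w6.png

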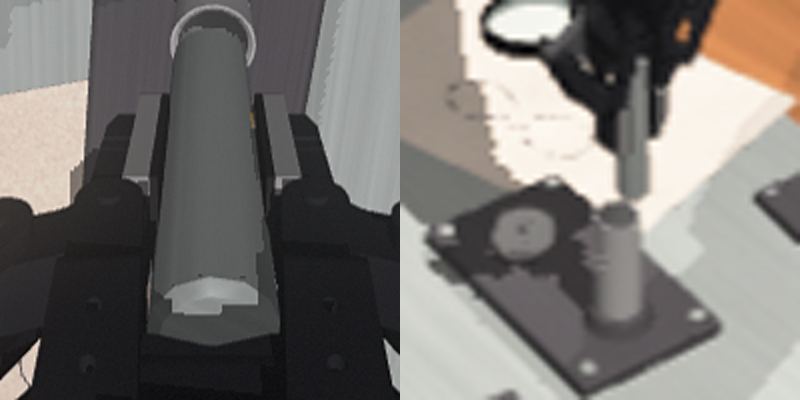

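```bash
python3 - <<'E'
from h import *
f=np.load("pics/w6.npz");w={k:f[k] for k in("fx","fy","cx","cy","R","t")};p=f["p"].astype(int)
P=cloud(f["d"],w)
for r in (208,212,216,220): 
    print(r,p[r,295:360].sum(1).tolist())
e=ray(326.5,202.5,w,.1);print("near rim edge",e)
for c in(304.5,348.5):print(c,ray(c,218,w,.1))
print("pred stem foot near edge",proj([.4816-.0006,.2091-.0004+.011,.1233],w),"L/R",proj([.4706,.2091,.1233],w),proj([.4926,.2091,.1233],w))
for r in range(196,222): print(r,p[r,326].tolist(),P[r,326].round(4))
E
```

```text
208 [246, 260, 254, 252, 251, 249, 250, 255, 261, 258, 247, 252, 223, 240, 245, 244, 397, 482, 459, 374, 300, 250, 225, 205, 200, 200, 196, 204, 197, 197, 193, 195, 198, 195, 192, 192, 194, 188, 189, 184, 206, 228, 235, 340, 407, 458, 413, 293, 290, 287, 267, 245, 245, 238, 238, 246, 250, 255, 246, 256, 248, 241, 252, 245, 249]
212 [251, 262, 254, 258, 250, 250, 255, 256, 256, 256, 245, 216, 214, 480, 456, 378, 345, 235, 208, 210, 210, 204, 202, 199, 197, 195, 197, 196, 196, 195, 194, 197, 194, 194, 190, 191, 195, 191, 195, 186, 191, 197, 189, 189, 180, 202, 289, 350, 447, 489, 368, 255, 237, 236, 239, 247, 252, 249, 247, 248, 243, 244, 247, 248, 246]
216 [253, 258, 250, 254, 248, 251, 259, 262, 252, 246, 219, 499, 496, 403, 372, 226, 273, 263, 273, 287, 267, 276, 267, 264, 263, 269, 274, 275, 279, 278, 280, 281, 283, 281, 278, 283, 282, 287, 270, 264, 272, 186, 189, 182, 184, 188, 186, 175, 284, 341, 462, 497, 243, 232, 245, 249, 251, 244, 252, 246, 242, 247, 251, 248, 246]
220 [259, 254, 252, 258, 249, 252, 259, 259, 251, 228, 443, 495, 436, 452, 242, 247, 231, 236, 251, 248, 249, 
[... 940 characters left out ...]
.4822 0.2181 0.1007]
205 [74, 73, 74] [0.4838 0.1934 0.0352]
206 [64, 63, 64] [0.4839 0.1931 0.037 ]
207 [65, 64, 65] [0.4838 0.1936 0.0407]
208 [66, 64, 65] [0.4838 0.1934 0.0428]
209 [65, 64, 65] [0.4838 0.193  0.0442]
210 [66, 66, 66] [0.4838 0.1931 0.0466]
211 [66, 65, 65] [0.4838 0.1939 0.051 ]
212 [66, 65, 66] [0.4838 0.1936 0.0525]
213 [63, 62, 63] [0.4838 0.1932 0.054 ]
214 [91, 91, 91] [0.4819 0.2221 0.1287]
215 [94, 96, 95] [0.4819 0.2218 0.1295]
216 [92, 95, 94] [0.4819 0.2218 0.1311]
217 [92, 95, 93] [0.4819 0.2218 0.1327]
218 [92, 94, 94] [0.4819 0.2217 0.1339]
219 [93, 96, 95] [0.4819 0.2215 0.1349]
220 [92, 95, 94] [0.4819 0.2212 0.1356]
221 [93, 96, 95] [0.4819 0.2211 0.1367]
```

```bash
python3 - <<'E'
from h import *
def fit(P,ok,r,z0,z1,x0,y0):
    from scipy.optimize import least_squares
    m=ok&(P[...,2]>z0)&(P[...,2]<z1)&(np.hypot(P[...,0]-x0,P[...,1]-y0)<.02)&(P[...,1]>y0+r*.3);q=P[m];zm=(z0+z1)/2
    g=lambda a:np.hypot(q[:,0]-a[0]-a[2]*(q[:,2]-zm),q[:,1]-a[1]-a[3]*(q[:,2]-zm))-r
    s=least_squares(g,[x0,y0,0,0],loss="soft_l1",f_scale=.0005);return len(q),s.x.round(4),zm
for n,a in(("w5",[(.011,.062,.105,.561,-.229)]),("w6",[(.011,.13,.155,.4816,.209),(.011,.155,.21,.4816,.209),(.011,.13,.21,.4816,.209),(.0145,.07,.099,.4825,.205)])):
    f=np.load("pics/%s.npz"%n);w={k:f[k] for k in("fx","fy","cx","cy","R","t")};P=cloud(f["d"],w)
    for b in a: print(n,b[0],fit(P,f["d"]>0,*b))
E
```

```text
w5 0.011 (5624, array([ 0.5617, -0.2298,  0.0217, -0.0506]), 0.08349999999999999)
w6 0.011 (754, array([ 0.4817,  0.2101,  0.012 , -0.0479]), 0.14250000000000002)
w6 0.011 (5532, array([ 0.4821,  0.2087,  0.0108, -0.0403]), 0.1825)
w6 0.011 (6286, array([ 0.4819,  0.2091,  0.0093, -0.0379]), 0.16999999999999998)
w6 0.0145 (465, array([ 0.483 ,  0.2052, -0.0023, -0.0025]), 0.0845)
```

In the wrist view the stem is just over the tube mouth, about 4 mm too far in +y, with the button held flush between the pads. I'll correct the sideways offset and come down to just above the rim.

Emit:
{"api": "step_arm", "payload": {"motion": [{"tx": 0.1, "ty": 0, "tz": -0.2, "spin": 0}, {"tx": 0, "ty": 0, "tz": -0.2, "spin": 0}, {"tx": 0, "ty": 0.5, "tz": 0, "spin": 0}, {"tx": 0, "ty": 0.5, "tz": 0, "spin": 0}, {"tx": 0, "ty": 0.5, "tz": 0, "spin": 0}, {"tx": 0, "ty": 0.3, "tz": 0, "spin": 0}, {"tx": 0, "ty": 0, "tz": 0, "spin": 0}, {"tx": 0, "ty": 0, "tz": 0, "spin": 0}, {"tx": 0, "ty": 0, "tz": 0, "spin": 0}, {"tx": 0, "ty": 0, "tz": 0, "spin": 0}]}}

```text
clock: 11.45
ee_pos: [0.4845, 0.2013, 0.1575]
tool_rot: [0.707, -0.707, -0.02, 0.02]
contact_force: [-0.1, -0.1, -2.0]
width: 0.021
```

Emit:
{"api": "step_arm", "payload": {"motion": [{"tx": -0.15, "ty": 0, "tz": 0.37, "spin": 0}, {"tx": 0, "ty": 0, "tz": 0, "spin": 0}, {"tx": 0, "ty": 0, "tz": 0, "spin": 0}, {"tx": 0, "ty": 0.2, "tz": 0, "spin": 0}, {"tx": 0, "ty": 0.2, "tz": 0, "spin": 0}, {"tx": 0, "ty": 0.1, "tz": 0, "spin": 0}, {"tx": 0, "ty": 0.1, "tz": 0, "spin": 0}, {"tx": 0, "ty": 0.1, "tz": 0, "spin": 0}, {"tx": 0, "ty": 0, "tz": 0, "spin": 0}, {"tx": 0, "ty": 0, "tz": 0, "spin": 0}]}}

```text
clock: 12.45
ee_pos: [0.4827, 0.2048, 0.1503]
tool_rot: [0.707, -0.707, -0.02, 0.02]
contact_force: [0.0, -0.2, -2.3]
width: 0.0207
```

Emit:
{"api": "step_arm", "payload": {"motion": [{"tx": 0, "ty": 0.1, "tz": 0, "spin": 0}, {"tx": 0, "ty": 0.1, "tz": 0, "spin": 0}, {"tx": 0, "ty": 0.1, "tz": 0, "spin": 0}, {"tx": 0, "ty": 0.1, "tz": 0, "spin": 0}, {"tx": 0, "ty": 0.1, "tz": 0, "spin": 0}, {"tx": 0, "ty": 0.1, "tz": 0, "spin": 0}, {"tx": 0, "ty": 0.1, "tz": 0, "spin": 0}, {"tx": 0, "ty": 0, "tz": 0, "spin": 0}, {"tx": 0, "ty": 0, "tz": 0, "spin": 0}, {"tx": 0, "ty": 0, "tz": 0, "spin": 0}]}}

```text
clock: 13.45
ee_pos: [0.4827, 0.2046, 0.1431]
tool_rot: [-0.707, 0.707, 0.02, -0.02]
contact_force: [1.0, -0.9, -3.5]
width: 0.0204
```

Emit:
{"api": "step_arm", "payload": {"motion": [{"tx": 0, "ty": 0.2, "tz": 0, "spin": 0}, {"tx": 0, "ty": 0.2, "tz": 0, "spin": 0}, {"tx": 0, "ty": 0.2, "tz": 0, "spin": 0}, {"tx": 0, "ty": 0.2, "tz": 0, "spin": 0}, {"tx": 0, "ty": 0.2, "tz": 0, "spin": 0}, {"tx": 0, "ty": 0.2, "tz": 0, "spin": 0}, {"tx": 0, "ty": 0.2, "tz": 0, "spin": 0}, {"tx": 0, "ty": 0, "tz": 0, "spin": 0}, {"tx": 0, "ty": 0, "tz": 0, "spin": 0}, {"tx": 0, "ty": 0, "tz": 0, "spin": 0}]}}

```text
clock: 14.45
ee_pos: [0.4826, 0.2046, 0.1291]
tool_rot: [-0.707, 0.707, 0.02, -0.02]
contact_force: [1.5, -2.1, -4.2]
width: 0.0205
```

Emit:
{"api": "step_arm", "payload": {"motion": [{"tx": 0.02, "ty": 0.2, "tz": -0.03, "spin": 0}, {"tx": 0, "ty": 0.2, "tz": 0, "spin": 0}, {"tx": 0, "ty": 0.2, "tz": 0, "spin": 0}, {"tx": 0, "ty": 0.2, "tz": 0, "spin": 0}, {"tx": 0, "ty": 0.1, "tz": 0, "spin": 0}, {"tx": 0, "ty": 0.1, "tz": 0, "spin": 0}, {"tx": 0, "ty": 0, "tz": 0, "spin": 0}, {"tx": 0, "ty": 0, "tz": 0, "spin": 0}, {"tx": 0, "ty": 0, "tz": 0, "spin": 0}, {"tx": 0, "ty": 0, "tz": 0, "spin": 0}]}}

```text
clock: 15.45
ee_pos: [0.4828, 0.2045, 0.1192]
tool_rot: [0.707, -0.707, -0.02, 0.02]
contact_force: [0.2, -1.2, -3.1]
width: 0.0206
```

Emit:
{"api": "step_arm", "payload": {"motion": [{"tx": 0, "ty": 0.05, "tz": 0, "spin": 0}, {"tx": 0, "ty": 0.05, "tz": 0, "spin": 0}, {"tx": 0, "ty": 0.05, "tz": 0, "spin": 0}, {"tx": 0, "ty": 0.05, "tz": 0, "spin": 0}, {"tx": 0, "ty": 0.05, "tz": 0, "spin": 0}, {"tx": 0, "ty": 0.05, "tz": 0, "spin": 0}, {"tx": 0, "ty": 0, "tz": 0, "spin": 0}, {"tx": 0, "ty": 0, "tz": 0, "spin": 0}, {"tx": 0, "ty": 0, "tz": 0, "spin": 0}, {"tx": 0, "ty": 0, "tz": 0, "spin": 0}]}}

```text
clock: 16.45
ee_pos: [0.4829, 0.2045, 0.1162]
tool_rot: [0.707, -0.707, -0.02, 0.02]
contact_force: [1.1, -0.5, -2.3]
width: 0.0208
```

Emit:
{"api": "step_arm", "payload": {"motion": [{"tx": 0, "ty": 0.05, "tz": 0, "spin": 0}, {"tx": 0, "ty": 0.05, "tz": 0, "spin": 0}, {"tx": 0, "ty": 0.05, "tz": 0, "spin": 0}, {"tx": 0, "ty": 0.05, "tz": 0, "spin": 0}, {"tx": 0, "ty": 0.05, "tz": 0, "spin": 0}, {"tx": 0, "ty": 0, "tz": 0, "spin": 0}, {"tx": 0, "ty": 0, "tz": 0, "spin": 0}, {"tx": 0, "ty": 0, "tz": 0, "spin": 0}, {"tx": 0, "ty": 0, "tz": 0, "spin": 0}, {"tx": 0, "ty": 0, "tz": 0, "spin": 0}]}}

```text
clock: 17.45
ee_pos: [0.4829, 0.2045, 0.1142]
tool_rot: [-0.707, 0.707, 0.02, -0.02]
contact_force: [-1.6, -1.9, 5.5]
width: 0.0207
```

Emit:
{"api": "step_arm", "payload": {"motion": [{"tx": 0, "ty": 0, "tz": 0, "spin": 0}, {"tx": 0, "ty": 0, "tz": 0, "spin": 0}, {"tx": 0, "ty": 0, "tz": 0, "spin": 0}, {"tx": 0, "ty": 0, "tz": 0, "spin": 0}, {"tx": 0, "ty": 0, "tz": 0, "spin": 0}, {"tx": 0, "ty": -0.15, "tz": 0, "spin": 0}, {"tx": 0, "ty": -0.2, "tz": 0, "spin": 0}, {"tx": 0, "ty": 0, "tz": 0, "spin": 0}, {"tx": 0, "ty": 0, "tz": 0, "spin": 0}, {"tx": 0, "ty": 0, "tz": 0, "spin": 0}], "hand": -0.1}}

```text
clock: 18.45
ee_pos: [0.4829, 0.2044, 0.1172]
tool_rot: [-0.707, 0.707, 0.02, -0.02]
contact_force: [1.0, 0.1, -0.7]
width: 0.0466
```

```bash
python3 - <<'E'
from h import *
s=sense();print({k:np.round(s[k],4).tolist() for k in("clock","ee_pos","tool_rot","contact_force","ft_torque","width")})
w=get_calibration("wrist");p,d=capture("wrist");np.savez("pics/w7.npz",p=p,d=d,**w)
cv2.imwrite("pics/w7.png",crop(p,220,440,190,340,3))
P=cloud(d,w)
for z in(.10,.1045,.109):print(z,proj([.4829+.015,.206,z],w))
E
```

```text
{'clock': 18.45, 'ee_pos': [0.4829, 0.2044, 0.1172], 'tool_rot': [-0.7068, 0.7069, 0.0198, -0.0198], 'contact_force': [1.0382, 0.0614, -0.7367], 'ft_torque': [-0.0296, -0.0249, 0.0028], 'width': 0.0466}
0.1 (np.float64(353.68571545552993), np.float64(258.08340569124596))
0.1045 (np.float64(354.4372543029211), np.float64(262.63808398135035))
0.109 (np.float64(355.22953476996474), np.float64(267.4396756162244))
```

View pics/w7.png

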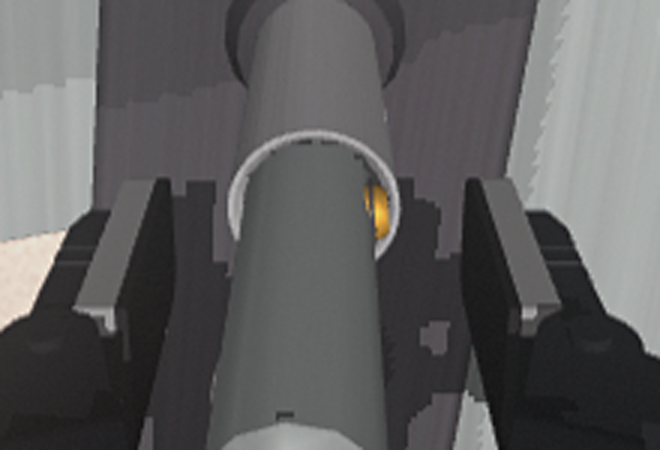

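The button is caught inside the bore: brass shows inside the rim at crop (378,212). I'll regrip higher on the bare stem and slide it down.

Emit:
{"api": "step_arm", "payload": {"motion": [{"tx": 0, "ty": -0.7, "tz": 0, "spin": 0}, {"tx": 0, "ty": -0.8, "tz": 0, "spin": 0}, {"tx": 0, "ty": -0.8, "tz": 0, "spin": 0}, {"tx": 0, "ty": -0.7, "tz": 0, "spin": 0}, {"tx": 0, "ty": 0, "tz": 0, "spin": 0}, {"tx": 0, "ty": 0, "tz": 0, "spin": 0}, {"tx": 0, "ty": 0, "tz": 0, "spin": 0}, {"tx": 0, "ty": 0, "tz": 0, "spin": 0}, {"tx": 0, "ty": 0, "tz": 0, "spin": 0}, {"tx": 0, "ty": 0, "tz": 0, "spin": 0}], "hand": -0.1}}

```text
clock: 19.5
ee_pos: [0.4828, 0.2045, 0.147]
tool_rot: [-0.707, 0.707, 0.02, -0.02]
contact_force: [-0.2, -0.0, 0.0]
width: 0.0471
```

Emit:
{"api": "step_arm", "payload": {"motion": [{"tx": 0, "ty": 0, "tz": 0, "spin": 0}, {"tx": 0, "ty": 0, "tz": 0, "spin": 0}, {"tx": 0, "ty": 0, "tz": 0, "spin": 0}, {"tx": 0, "ty": 0, "tz": 0, "spin": 0}, {"tx": 0, "ty": 0, "tz": 0, "spin": 0}, {"tx": 0, "ty": 0, "tz": 0, "spin": 0}, {"tx": 0, "ty": 0, "tz": 0, "spin": 0}, {"tx": 0, "ty": 0, "tz": 0, "spin": 0}, {"tx": 0, "ty": 0, "tz": 0, "spin": 0}, {"tx": 0, "ty": 0, "tz": 0, "spin": 0}], "hand": 1}}

```text
clock: 20.5
ee_pos: [0.4823, 0.2043, 0.1469]
tool_rot: [-0.707, 0.707, 0.019, -0.02]
contact_force: [-4.4, 0.1, -4.4]
width: 0.02
```

Emit:
{"api": "step_arm", "payload": {"motion": [{"tx": 0, "ty": 0.1, "tz": 0, "spin": 0}, {"tx": 0, "ty": 0.1, "tz": 0, "spin": 0}, {"tx": 0, "ty": 0.1, "tz": 0, "spin": 0}, {"tx": 0, "ty": 0.1, "tz": 0, "spin": 0}, {"tx": 0, "ty": 0.1, "tz": 0, "spin": 0}, {"tx": 0, "ty": 0.1, "tz": 0, "spin": 0}, {"tx": 0, "ty": 0.1, "tz": 0, "spin": 0}, {"tx": 0, "ty": 0.1, "tz": 0, "spin": 0}, {"tx": 0, "ty": 0, "tz": 0, "spin": 0}, {"tx": 0, "ty": 0, "tz": 0, "spin": 0}]}}

```text
clock: 21.5
ee_pos: [0.4827, 0.2044, 0.139]
tool_rot: [-0.707, 0.707, 0.02, -0.02]
contact_force: [-5.5, 0.2, -2.6]
width: 0.0204
```

Emit:
{"api": "step_arm", "payload": {"motion": [{"tx": 0, "ty": 0.15, "tz": 0, "spin": 0}, {"tx": 0, "ty": 0.15, "tz": 0, "spin": 0}, {"tx": 0, "ty": 0.15, "tz": 0, "spin": 0}, {"tx": 0, "ty": 0.15, "tz": 0, "spin": 0}, {"tx": 0, "ty": 0.15, "tz": 0, "spin": 0}, {"tx": 0, "ty": 0.15, "tz": 0, "spin": 0}, {"tx": 0, "ty": 0.15, "tz": 0, "spin": 0}, {"tx": 0, "ty": 0.15, "tz": 0, "spin": 0}, {"tx": 0, "ty": 0.1, "tz": 0, "spin": 0}, {"tx": 0, "ty": 0, "tz": 0, "spin": 0}]}}

```text
clock: 22.5
ee_pos: [0.483, 0.2049, 0.1262]
tool_rot: [0.707, -0.707, -0.02, 0.02]
contact_force: [-5.1, 1.8, 0.0]
width: 0.0197
```

Emit:
{"api": "step_arm", "payload": {"motion": [{"tx": 0, "ty": 0.1, "tz": 0, "spin": 0}, {"tx": 0, "ty": 0.1, "tz": 0, "spin": 0}, {"tx": 0, "ty": 0.1, "tz": 0, "spin": 0}, {"tx": 0, "ty": 0.1, "tz": 0, "spin": 0}, {"tx": 0, "ty": 0.1, "tz": 0, "spin": 0}, {"tx": 0, "ty": 0.1, "tz": 0, "spin": 0}, {"tx": 0, "ty": 0.05, "tz": 0, "spin": 0}, {"tx": 0, "ty": 0.05, "tz": 0, "spin": 0}, {"tx": 0, "ty": 0, "tz": 0, "spin": 0}, {"tx": 0, "ty": 0, "tz": 0, "spin": 0}]}}

```text
clock: 23.5
ee_pos: [0.4833, 0.2054, 0.1198]
tool_rot: [0.707, -0.706, -0.021, 0.02]
contact_force: [-5.5, 1.8, 3.6]
width: 0.02
```

Emit:
{"api": "step_arm", "payload": {"motion": [{"tx": 0, "ty": 0.05, "tz": 0, "spin": 0}, {"tx": 0, "ty": 0.05, "tz": 0, "spin": 0}, {"tx": 0, "ty": 0.05, "tz": 0, "spin": 0}, {"tx": 0, "ty": 0.05, "tz": 0, "spin": 0}, {"tx": 0, "ty": 0, "tz": 0, "spin": 0}, {"tx": 0, "ty": 0, "tz": 0, "spin": 0}, {"tx": 0, "ty": 0, "tz": 0, "spin": 0}, {"tx": 0, "ty": 0, "tz": 0, "spin": 0}, {"tx": 0, "ty": 0, "tz": 0, "spin": 0}, {"tx": 0, "ty": 0, "tz": 0, "spin": 0}]}}

```text
clock: 24.5
ee_pos: [0.4833, 0.2055, 0.1178]
tool_rot: [0.707, -0.706, -0.021, 0.02]
contact_force: [-4.3, 1.8, 3.4]
width: 0.0201
```

Emit:
{"api": "step_arm", "payload": {"motion": [{"tx": 0, "ty": 0, "tz": 0, "spin": 1}, {"tx": 0, "ty": 0, "tz": 0, "spin": 1}, {"tx": 0, "ty": 0, "tz": 0, "spin": 1}, {"tx": 0, "ty": 0, "tz": 0, "spin": 1}, {"tx": 0, "ty": 0, "tz": 0, "spin": 1}, {"tx": 0, "ty": 0, "tz": 0, "spin": 1}, {"tx": 0, "ty": 0, "tz": 0, "spin": 0}, {"tx": 0, "ty": 0, "tz": 0, "spin": 0}, {"tx": 0, "ty": 0, "tz": 0, "spin": 0}, {"tx": 0, "ty": 0, "tz": 0, "spin": 0}]}}

```text
clock: 25.5
ee_pos: [0.4833, 0.2053, 0.1173]
tool_rot: [0.707, -0.706, 0.017, -0.018]
contact_force: [-2.5, 4.6, -0.7]
width: 0.02
```

```bash
python3 - <<'E'
from h import *
s=sense();print({k:np.round(s[k],4).tolist() for k in("clock","ee_pos","tool_rot","contact_force","ft_torque","width")})
p,d=capture("scene");np.savez("pics/s8.npz",p=p,d=d);c=get_calibration("scene");print(proj([.4975,.205,.072],c))
w=get_calibration("wrist");q,e=capture("wrist");np.savez("pics/w8.npz",p=q,d=e,**w);print(proj([.4975,.205,.072],w),proj([.4829,.205,.13],w))
P=cloud(e,w);m=(e>0)&(np.hypot(P[...,0]-.483,P[...,1]-.2055)<.015)&(P[...,2]>.11);print("stem top z",np.percentile(P[m][:,2],[50,90,99]))
cv2.imwrite("pics/s8.png",np.hstack([crop(p,305,345,170,230,7),crop(q,240,400,180,320,3)]))
E
```

```text
{'clock': 25.5, 'ee_pos': [0.4833, 0.2053, 0.1173], 'tool_rot': [0.7074, -0.7064, 0.0168, -0.0175], 'contact_force': [-2.5477, 4.6452, -0.7088], 'ft_torque': [0.7646, 0.7883, 0.0074], 'width': 0.02}
(np.float64(323.9241152636973), np.float64(201.37374163137622))
(np.float64(348.2184693896497), np.float64(234.95267359847878)) (np.float64(322.894532592316), np.float64(295.9167385193991))
stem top z [0.13889419 0.18536073 0.18764111]
```

View pics/s8.png

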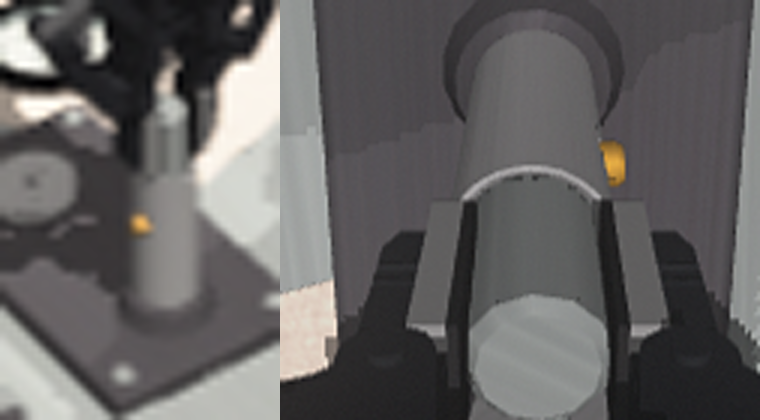

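The brass button now stands out through the side hole, at scene crop (142,223) and wrist crop (613,163). I'll let go and withdraw.

Emit:
{"api": "step_arm", "payload": {"motion": [{"tx": 0, "ty": 0, "tz": 0, "spin": 0}, {"tx": 0, "ty": 0, "tz": 0, "spin": 0}, {"tx": 0, "ty": 0, "tz": 0, "spin": 0}, {"tx": 0, "ty": 0, "tz": 0, "spin": 0}, {"tx": 0, "ty": 0, "tz": 0, "spin": 0}, {"tx": 0, "ty": -0.5, "tz": 0, "spin": 0}, {"tx": 0, "ty": -1.5, "tz": 0, "spin": 0}, {"tx": 0, "ty": -2.5, "tz": 0, "spin": 0}, {"tx": 0, "ty": -3, "tz": 0, "spin": 0}, {"tx": 0, "ty": -3, "tz": 0, "spin": 0}], "hand": -0.1}}

```text
clock: 26.6
ee_pos: [0.4828, 0.2047, 0.2244]
tool_rot: [0.707, -0.707, 0.017, -0.017]
contact_force: [1.3, 0.8, -0.2]
width: 0.047
```

Emit:
{"api": "step_arm", "payload": {"motion": [{"tx": 0, "ty": 0, "tz": 0, "spin": 0}, {"tx": 0, "ty": 0, "tz": 0, "spin": 0}, {"tx": 0, "ty": 0, "tz": 0, "spin": 0}, {"tx": 0, "ty": 0, "tz": 0, "spin": 0}, {"tx": 0, "ty": 0, "tz": 0, "spin": 0}, {"tx": 0, "ty": 0, "tz": 0, "spin": 0}, {"tx": 0, "ty": 0, "tz": 0, "spin": 0}, {"tx": 0, "ty": 0, "tz": 0, "spin": 0}, {"tx": 0, "ty": 0, "tz": 0, "spin": 0}, {"tx": 0, "ty": 0, "tz": 0, "spin": 0}]}}

```text
clock: 27.6
ee_pos: [0.4829, 0.2045, 0.2222]
tool_rot: [-0.707, 0.707, -0.017, 0.017]
contact_force: [-0.3, -0.1, -0.1]
width: 0.047
```

```bash
python3 - <<'E'
from h import *
s=sense();print({k:np.round(s[k],4).tolist() for k in("clock","ee_pos","contact_force","width")})
w=get_calibration("wrist");q,e=capture("wrist");p,d=capture("scene")
P=cloud(e,w);m=(e>0)&(np.hypot(P[...,0]-.483,P[...,1]-.205)<.008)&(P[...,2]>.11);print("stem top",m.sum(),np.median(P[m],0))
cv2.imwrite("pics/s9.png",np.hstack([crop(p,295,355,160,230,6),crop(q,220,430,90,300,2)]))
E
```

```text
{'clock': 27.6, 'ee_pos': [0.4829, 0.2045, 0.2222], 'contact_force': [-0.2962, -0.1337, -0.0881], 'width': 0.047}
stem top 360 [0.48311169 0.20519275 0.13043206]
```

View pics/s9.png

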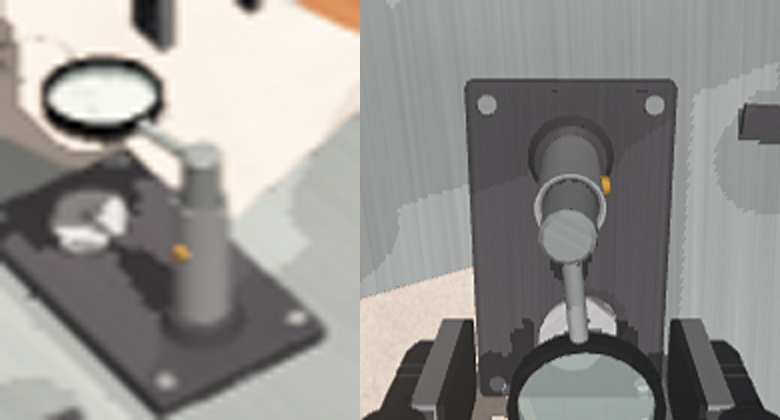

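The button is out through the hole, at scene crop (181,252) and wrist crop (605,184). The stem top is at z ≈ 130.4 mm (foot ≈ 30.4 mm) on the tube's axis, and the gripper is clear. I'm handing in.

```bash
python3 -c "
from station import *
print(close_job())"
```

```text
the job is handed in; nothing more can be done
None
```

The magnifier head is locked in the stand's tube and the job is handed in, with 27.7 s of the 58 s used; the hand-in reports no verdict.

I pinched the button flush, lifted the head out of the block and lowered it into the tube. After letting go, I gripped the bare stem higher up, slid it down and turned it about 6° until the button popped out of the side hole. I then let go and raised the gripper clear.

**Last checks:**
- **Button:** both cameras show it standing out through the hole.
- **Stem:** its top is at z ≈ 130.4 mm, so the foot is about 30.4 mm above the bench. Its axis is within about 1 mm of the tube's.
- **Forces:** the highest wrist reading at the stand was about 8 N. I read it only between moves, so short peaks could have been missed. After release it read about 0 N.
- **Bystanders:** the template looked in place in the last pictures. I did not measure it, the parts tray or the file again, but the arm never went near the tray or file.

**What failed or disagreed:**
- **Fingertip height:** the wrist camera's depth put the fingertips about 2–3 mm higher than the rim contact did, which agreed with the stated 14 mm. Because of that, the pinch was about 1.5 mm too low on the button. It still caught under the rim when I let go.
- **Refused call:** my first two move calls were refused because rows were missing numbers, so nothing moved.

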